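Sort turned knobs and a rail into the parts trays

TASK

Sort the five loose wooden parts into the empty front row of the trays that already hold their kind: the two dark knobs standing upright, one to a pocket, with the dark knobs, the two pale knobs likewise with the pale knobs, and the tenoned rail lying flat along the empty bay of the rail tray. Set every part down on the tray floor and let go there, do not drop it, and leave the tape measure and the brass hinge where they lie.

Things in the scene. Friction and masses are not known exactly. Their poses are not given: they have to be found in the camera images.
- dark_knob_a: Turned drawer knob of dark brown walnut, standing on its foot: round head 42 mm across, straight-sided from 18 to 32 mm above the underside (grip there), 38 mm tall in all; neck 21 mm, foot 30 mm across; about 35 g. Origin: centre of the underside; z up its axis. One of two alike.
- dark_knob_b: Turned drawer knob of dark brown walnut, standing on its foot: round head 42 mm across, straight-sided from 18 to 32 mm above the underside (grip there), 38 mm tall in all; neck 21 mm, foot 30 mm across; about 35 g. Origin: centre of the underside; z up its axis. One of two alike.
- pale_knob_a: Turned drawer knob of pale cream maple, standing on its foot: round head 42 mm across, straight-sided from 18 to 32 mm above the underside (grip there), 38 mm tall in all; neck 21 mm, foot 30 mm across; about 30 g. Origin: centre of the underside; z up its axis. One of two alike.
- pale_knob_b: Turned drawer knob of pale cream maple, standing on its foot: round head 42 mm across, straight-sided from 18 to 32 mm above the underside (grip there), 38 mm tall in all; neck 21 mm, foot 30 mm across; about 30 g. Origin: centre of the underside; z up its axis. One of two alike.
- rail: Short drawer rail of light pine, lying flat: a bar 80 mm long (x), 36 wide (y), 28 high (z), with a tenon 16 mm long, 24 wide, 11 thick at mid-height on each end: 112 mm long in all, about 60 g. Origin: centre of the underside; x along its length, at first within 0.35 rad of the robot's x; z up.
- tray_dark: Fixed green tray, 216 mm deep (x), 146 wide (y); 64 mm square pockets, two a row; floor 9 mm, wall tops 19 mm above the bench. Front row (nearest the robot) empty; stock is fixed in two rows behind, at x = 70 and 140 mm: four dark walnut knobs. Origin: underside, mid front row; +x to the back rows, +y left. Empty pocket centres: x = 0, y = +35 and -35 mm.
- tray_pale: Fixed green tray, 216 mm deep (x), 146 wide (y); 64 mm square pockets, two a row; floor 9 mm, wall tops 19 mm above the bench. Front row (nearest the robot) empty; stock is fixed in two rows behind, at x = 70 and 140 mm: four pale maple knobs. Origin: underside, mid front row; +x to the back rows, +y left. Empty pocket centres: x = 0, y = +35 and -35 mm.
- tray_rail: Fixed green tray, 216 mm deep (x), 146 wide (y); each row one bay, 134 mm (y) by 64 mm (x); floor 9 mm, wall tops 19 mm above the bench. Front row (nearest the robot) empty; stock is fixed in two rows behind, at x = 70 and 140 mm: one pine rail, then two stacked (top at 65 mm). Origin: underside, mid front row; +x to the back rows, +y left. It is the empty bay's centre; the rail goes in along y.
- tape: Yellow and black tape measure standing on edge among the parts, 68 mm long (x), 39 wide (y), 61 tall, loose. Not to be moved. Origin: centre of the underside.
- hinge: Brass butt hinge lying open and flat among the parts, 58 (x) x 64 mm (y), 9 mm high at the knuckle in its middle, loose. Not to be moved. Origin: centre of the underside.
Mind the look-alikes: they are no part of the job. Leave any pink look-alike of the dark_knob_a alone.

How it is judged (in metres and radians):
At the end, for the whole second after the job is handed in: Each knob stands upright (0.1 rad) on the floor of its own front pocket in the tray of its colour, within 13 mm of the pocket centre in x and y; the rail lies flat along the front bay of the rail tray, within 16 mm of its centre across, 15 mm along, 0.3 rad; all heights within 4 mm; all at rest (x of dark_knob_a in the frame of tray_dark between -0.013 and 0.013 m and (y of dark_knob_a in the frame of tray_dark between -0.048 and -0.022 m or y of dark_knob_a in the frame of tray_dark between 0.022 and 0.048 m) and z of dark_knob_a in the frame of tray_dark between 0.005 and 0.013 m and angle between each of dark_knob_a, dark_knob_b, pale_knob_a, pale_knob_b, rail's own z axis and vertical below 0.1 rad and linear speed of each of dark_knob_a, dark_knob_b, pale_knob_a, pale_knob_b, rail below 0.02 m/s and x of dark_knob_b in the frame of tray_dark between -0.013 and 0.013 m and (y of dark_knob_b in the frame of tray_dark between -0.048 and -0.022 m or y of dark_knob_b in the frame of tray_dark between 0.022 and 0.048 m) and z of dark_knob_b in the frame of tray_dark between 0.005 and 0.013 m and x of pale_knob_a in the frame of tray_pale between -0.013 and 0.013 m and (y of pale_knob_a in the frame of tray_pale between -0.048 and -0.022 m or y of pale_knob_a in the frame of tray_pale between 0.022 and 0.048 m) and z of pale_knob_a in the frame of tray_pale between 0.005 and 0.013 m and x of pale_knob_b in the frame of tray_pale between -0.013 and 0.013 m and (y of pale_knob_b in the frame of tray_pale between -0.048 and -0.022 m or y of pale_knob_b in the frame of tray_pale between 0.022 and 0.048 m) and z of pale_knob_b in the frame of tray_pale between 0.005 and 0.013 m and x of rail in the frame of tray_rail between -0.016 and 0.016 m and y of rail in the frame of tray_rail between -0.015 and 0.015 m and z of rail in the frame of tray_rail between 0.005 and 0.013 m and angle between the x axis of rail and the y axis of tray_rail, either way round below 0.3 rad); the robot touches nothing.
It fails at once if the tape measure is shifted by more than 15 mm or tipped (distance of tape from where it was at the start of the episode above 0.015 m or angle between tape's own z axis and vertical above 0.3 rad).
It fails at once if the brass hinge is shifted by more than 15 mm or tipped (distance of hinge from where it was at the start of the episode above 0.015 m or angle between hinge's own z axis and vertical above 0.3 rad).
It fails at once if a wooden part falls freely by more than about 25 mm (moves at over 0.7 m/s while the fingers do not touch it) ((linear speed of dark_knob_a above 0.7 m/s and contact force between the fingers and dark_knob_a below 0.02 N) or (linear speed of pale_knob_a above 0.7 m/s and contact force between the fingers and pale_knob_a below 0.02 N) or (linear speed of dark_knob_b above 0.7 m/s and contact force between the fingers and dark_knob_b below 0.02 N) or (linear speed of rail above 0.7 m/s and contact force between the fingers and rail below 0.02 N) or (linear speed of pale_knob_b above 0.7 m/s and contact force between the fingers and pale_knob_b below 0.02 N)).
It also fails if it takes over 106 s, if anything falls off the work surface, if the arm or the gripper's body presses on something with over 40 N, if the wrist force passes 120 N, or if a joint passes its speed limit or range.

ROBOT

A 6-joint arm with a two-finger parallel gripper is mounted at the origin on the work surface. World frame = base frame: x ahead of the robot, y to its left, z up, the work surface at z = 0. Lengths are in m, angles in degrees, forces in N, time in s.
With the tool pointing down it reaches from about 0.25 to 0.85 m from the base axis. Payload 12.5 kg.
Tool frame: the origin (TCP) lies on the front face of the gripper's body, between the roots of the fingers; the fingertips stand 84 mm ahead of it and the grasp point (between the pads) lies 65 mm ahead of it; z points along the fingers, y is the line along which they close (so a half turn about z gives the same grasp; the last joint's range is limited). The gripper opens to 93 mm and grips with 3 to 60 N. Pads are 15 mm wide; open, the fingers measure 128 mm over their backs; the gripper's body (75 mm by 188 mm) begins 65 mm behind the grasp point.
Start: joints at [58.866, 20.094, 94.641, -0, 65.266, -4.847], TCP at [0.244, 0.493, 0.303] pointing down, gripper open.
Joint ranges: [-157.81, 157.81], [-45, 120.19], [0.68, 151.7], [-89.99, 269.99], [4.06, 180], [-164.3, 164.3]. Speed limits (degrees/s): [127.2, 127.2, 159.86, 180, 180, 180].

INTERFACE

Orientations are given as [roll, pitch, yaw] about the fixed x, y, z axes, in that order (R = Rz(yaw) Ry(pitch) Rx(roll)).
In Python, from rig import bot gives the robot as it stands. The module is installed in compiled form; this text tells all that it offers.
- The arm moves only by the tool drive_tool, never from a script. Its arguments are lists of equal length, an entry for each row: "dp": the shift along the tool's x, y, z in cm, a list of three; "angular": the turn, a rotation vector about the tool's x, y, z in degrees, a list of three. A call has 1 to 5 rows; each row shifts and turns the commanded pose from where the row before left it, along the tool's axes as they then stand; what a row does not reach is not made up. A row lasts 1/12 s, in which the tool goes at most 41.7 mm and 7.16 degrees, less where a joint would pass 70% of its speed; a pose out of reach is approached as far as the arm can. A call with a gripper value outside its range is refused whole. "grip" is the closure, from 0 (fully open) to 1 (shut), set as the call begins (left out, the last holds). The fingers move at their own pace and stop on an object; "squeeze" is the grip in N (left out, the last holds). Time passes only in rows, so rows that do not move let the fingers close. It gives the time, the measured TCP pose, the force, the opening and the grip force at its end, in the units of the state.
- bot.observe(): the state, without advancing time (a new reading comes with each control period).
- bot.capture(name): name is "side" or "top"; returns the picture (480x640x3 uint8, blue, green, red); there is no depth.
- bot.camera_info(name): a dict with "mtx" (3x3 intrinsics, pixels), "R" (3x3) and "t" (3): a world point X has camera coordinates R X + t. Camera axes: x right, y down, z forward; pixel columns grow to the right and rows downward; lengths in m; the calibration is good to about 2 mm. A picture is of the moment at which its call begins. camera_info takes no time and is no camera call.
- bot.finish_job(): hands the job in; it is judged then, once.
The state is a dict: "t": time; "q": joint angles; "joint_vel": joint speeds; "joint_efforts": joint torques, N m; "eef_pos": TCP position; "tcp_rot": TCP orientation; "contact_force": force on the tool from outside, world axes, zero at the start; "ft_torque": the same for the moment, N m; "grip_width": finger opening in m; "finger_force": force on a finger pad.
Only numpy, scipy, OpenCV 4.12 (cv2) and the standard library are available. Lean on these libraries where they do the work, as an engineer would, in place of code of your own. Each camera call takes 0.05 s, during which the arm holds its last target. There are 200 camera calls.

## Working session

There is one attempt and no reset: what is moved stays moved. The work goes in short steps, Python scripts to look and compute and a tool call to move; the robot and the scene stay as the last step left them, time stands still between calls to the robot, and variables do not carry over. Pictures are saved under pics/ and viewed, at most 14 in all, crops included, and the job is handed in when it is done.

Besides the shell and the picture viewer there is one more tool, called after "Call:" by a JSON object that holds its "fn" and its "kwargs". drive_tool: Moves the arm, as the interface text tells. Its arguments: {"type":"object","properties":{"dp":{"type":"array"},"angular":{"type":"array"},"grip":{"type":"number"},"squeeze":{"type":"number"}},"required":["dp","angular"]}

```bash
mkdir -p pics
python3 - <<'E'
from rig import bot
import cv2
for n in("top","side"):
    im=bot.capture(n); cv2.imwrite(f"pics/{n}0.png",im)
    c=bot.camera_info(n); print(n,c["mtx"].round(1).tolist(),c["R"].round(4).tolist(),c["t"].round(4).tolist())
s=bot.observe(); print(s["t"],s["eef_pos"],s["tcp_rot"],s["contact_force"])
E
```

```text
top [[571.6, 0.0, 316.9], [0.0, 571.6, 240.7], [0.0, 0.0, 1.0]] [[0.0072, -0.9999, 0.0109], [-0.9977, -0.0079, -0.0679], [0.0679, -0.0104, -0.9976]] [-0.0198, 0.5132, 0.9714]
side [[436.3, 0.0, 320.5], [0.0, 436.3, 236.5], [0.0, 0.0, 1.0]] [[-0.9936, -0.1123, 0.0067], [-0.0772, 0.6369, -0.7671], [0.0819, -0.7627, -0.6415]] [0.48, 0.0648, 0.8015]
0.1 [0.24344864 0.49294619 0.30226965] [-1.79941487e+02 -4.11924355e-03  1.53713069e+02] [-0.43914722  1.03112398  0.33121363]
```

View pics/top0.png

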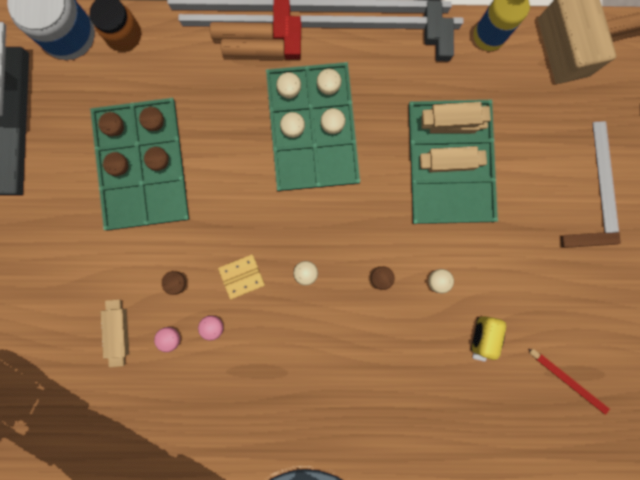

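View pics/side0.png

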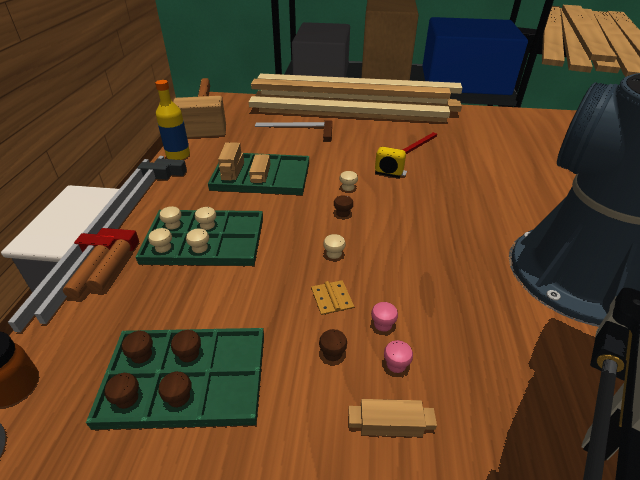

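Top view: the dark knobs are at (174,282) and (382,278), the pale knobs at (306,272) and (441,281), and the rail at (114,333). The pink look-alikes are at (167,339) and (210,327). The stock dark knobs in the tray at (111..156,119..164) and the stock pale knobs at (289..333,81..125) could also be mistaken for parts. The hinge is at (241,277) and the tape at (489,338). I choose the five loose, non-pink parts on the bench.

```bash
cat > h.py <<'E'
from rig import bot
import cv2, numpy as np
def ray(name,uv,z):
    c=bot.camera_info(name); uv=np.atleast_2d(np.float64(uv))
    R,t,K=np.array(c["R"]),np.array(c["t"]),np.array(c["mtx"])
    d=np.c_[uv,np.ones(len(uv))]@np.linalg.inv(K).T@R
    C=-R.T@t
    return (C+d*((z-C[2])/d[:,2])[:,None])[:,:2]
def blobs(mask,amin=150):
    mask=cv2.morphologyEx(mask,cv2.MORPH_OPEN,np.ones((3,3),np.uint8))
    cs,_=cv2.findContours(mask,cv2.RETR_EXTERNAL,cv2.CHAIN_APPROX_NONE)
    return [c[:,0].astype(float) for c in cs if cv2.contourArea(c)>amin]
def rect(name,c,z):
    w=ray(name,cv2.convexHull(np.float32(c))[:,0],z)
    (x,y),(a,b),an=cv2.minAreaRect(np.float32(w)); return np.round([x,y,a,b,an],4)
E
python3 - <<'E'
from h import *
im=cv2.imread("pics/top0.png"); hsv=cv2.cvtColor(im,cv2.COLOR_BGR2HSV)
for p in [(174,282),(382,278),(306,272),(441,281),(114,333),(167,339),(30,400),(300,400),(140,205)]: print(p,hsv[p[1],p[0]])
g=cv2.inRange(hsv,(60,60,20),(95,255,255))
for c in blobs(g,400):
    print("green",c.mean(0).round(),len(c),rect("top",c,.019))
    # corners
    w=ray("top",cv2.boxPoints(cv2.minAreaRect(np.float32(c))),.019); print(w.round(3).tolist())
for n,(u,v) in dict(da=(174,282),db=(382,278),pa=(306,272),pb=(441,281),rail=(114,333),tape=(489,338),hinge=(241,277),pk1=(167,339),pk2=(210,327)).items():
    print(n,ray("top",(u,v),.028).round(4))
c=bot.camera_info("top");print("C",-np.array(c["R"]).T@np.array(c["t"]))
parts=[(80,295,150,375),(155,265,195,300),(365,260,400,296),(290,255,322,290),(425,265,458,298)]
row=[cv2.resize(im[b:d,a:c],(155,155),interpolation=cv2.INTER_CUBIC) for a,b,c,d in parts]
cv2.imwrite("pics/crop.png",cv2.resize(im[240:380,80:520],(800,255)))
E
```

```text
(174, 282) [ 12 147 109]
(382, 278) [ 12 146 108]
(306, 272) [ 29  38 221]
(441, 281) [ 27  43 220]
(114, 333) [ 18 100 198]
(167, 339) [173  75 218]
(30, 400) [ 13 150  90]
(300, 400) [ 14 143 152]
(140, 205) [ 71  96 117]
green [448. 163.] 428 [ 0.6549 -0.2514  0.2132  0.145   1.9265]
[[0.759, -0.175], [0.766, -0.322], [0.551, -0.327], [0.544, -0.183]]
green [139. 164.] 401 [0.6455 0.2938 0.2141 0.145  8.0123]
[[0.741, 0.384], [0.761, 0.238], [0.549, 0.207], [0.53, 0.351]]
green [308. 120.] 473 [ 0.7148 -0.0064  0.2144  0.1418  5.9385]
[[0.814, 0.075], [0.829, -0.067], [0.616, -0.088], [0.601, 0.053]]
da [[0.4403 0.2264]]
db [[ 0.4497 -0.1274]]
pa [[0.4589 0.0023]]
pb [[ 0.4453 -0.2283]]
rail [[0.3538 0.3252]]
tape [[ 0.3493 -0.3093]]
hinge [[0.4496 0.1128]]
pk1 [[0.3443 0.2358]]
pk2 [[0.3649 0.1638]]
C [ 0.44615732 -0.00560728  1.0041421 ]
```

View pics/crop.png

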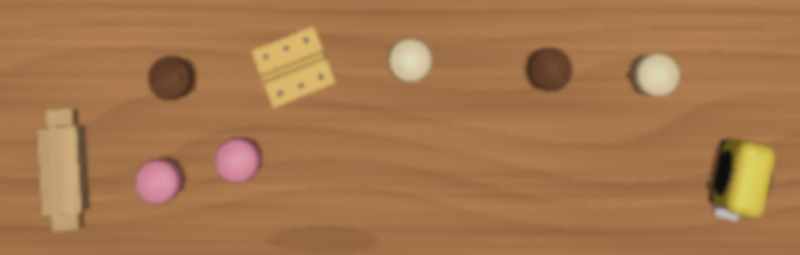

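The crop confirms the choice: two brown knobs, two cream knobs and the pine rail, with the pink ones clearly different. Next I'll refine their centres in both views.

Run:
```python
from h import *
I={n:cv2.imread(f"pics/{n}0.png") for n in("top","side")}
P={"top":dict(da=(174,282),db=(382,278),pa=(306,272),pb=(441,281),rail=(114,333)),
   "side":dict(da=(333,343),db=(343,204),pa=(334,243),pb=(348,179),rail=(392,418))}
for n in P:
    hsv=cv2.cvtColor(I[n],cv2.COLOR_BGR2HSV)
    for k,(u,v) in P[n].items():
        r=60 if k=="rail" else 26
        if k[0]=="d": m=cv2.inRange(hsv,(0,0,0),(180,255,120 if n=="top" else 75))
        elif k[0]=="p": m=cv2.inRange(hsv,(15,0,120),(50,90,255))
        else: m=cv2.inRange(hsv,(14,40,150),(28,122 if n=="top" else 140,255))
        w=np.zeros_like(m); w[v-r:v+r,u-r:u+r]=255
        b=blobs(m&w,60)
        if not b: print(n,k,"none",hsv[v,u]);continue
        c=max(b,key=lambda c:cv2.contourArea(np.float32(c)))
        if k=="rail": print(n,k,rect(n,c,.026))
        else:
            (x,y),rad=cv2.minEnclosingCircle(np.float32(c)); M=cv2.moments(np.float32(c))
            q=(M["m10"]/M["m00"],M["m01"]/M["m00"])
            print(n,k,"circ",ray(n,(x,y),.027).round(4),"mom",ray(n,q,.027 if n=="top" else .024).round(4),round(rad,1),round(x),round(y))
```

```text
top da circ [[0.4396 0.2257]] mom [[0.4396 0.2259]] 13.0 174 282
top db circ [[ 0.4508 -0.126 ]] mom [[ 0.4499 -0.126 ]] 12.8 381 277
top pa circ [[0.4578 0.0036]] mom [[0.4577 0.0038]] 11.8 305 273
top pb circ [[ 0.4455 -0.2285]] mom [[ 0.4457 -0.2286]] 12.1 441 281
top rail [0.3537 0.3289 0.1121 0.0369 5.0605]
side da circ [[0.4386 0.2385]] mom [[0.4388 0.2361]] 17.9 332 347
side db circ [[ 0.4496 -0.1096]] mom [[ 0.4492 -0.1138]] 12.2 343 207
side pa none [ 22  83 231]
side pb none [ 21  87 224]
side rail none [ 16 150 179]
```

Call:
{"fn": "drive_tool", "kwargs": {"dp": [[-2.15,-1.25,1.4],[-2.15,-1.25,1.4],[-2.15,-1.25,1.4],[-2.15,-1.25,1.4],[-2.15,-1.25,1.4]], "angular": [[0,0,0],[0,0,0],[0,0,0],[0,0,0],[0,0,0]], "grip": 0.32, "squeeze": 15}}

```text
t: 0.52
eef_pos: [0.3126, 0.3884, 0.232]
tcp_rot: [-180.0, -0.0, 153.7]
contact_force: [0.2, 0.0, -0.2]
grip_width: 0.0651
finger_force: 0.0
```

Call:
{"fn": "drive_tool", "kwargs": {"dp": [[-2.15,-1.25,1.4],[-2.15,-1.25,1.4],[-2.15,-1.25,1.4]], "angular": [[0,0,0],[0,0,0],[0,0,0]]}}

```text
t: 0.77
eef_pos: [0.3538, 0.3262, 0.19]
tcp_rot: [-180.0, -0.0, 153.7]
contact_force: [-0.2, 0.7, 0.3]
grip_width: 0.063
finger_force: 0.0
```

Call:
{"fn": "drive_tool", "kwargs": {"dp": [[0,0,0],[0,0,0],[0,0,0],[0,0,0],[0,0,0]], "angular": [[0,0,-6.3],[0,0,-6.3],[0,0,-6.3],[0,0,-6.3],[0,0,-6.3]]}}

```text
t: 1.18
eef_pos: [0.3534, 0.3271, 0.1905]
tcp_rot: [-180.0, -0.0, -174.5]
contact_force: [0.0, 1.0, -0.2]
grip_width: 0.0636
finger_force: 0.0
```

Call:
{"fn": "drive_tool", "kwargs": {"dp": [[0,0,0],[0,0,0]], "angular": [[0,0,0],[0,0,0]]}}

```text
t: 1.35
eef_pos: [0.3534, 0.3272, 0.1906]
tcp_rot: [-180.0, -0.0, -175.0]
contact_force: [0.4, 1.2, 0.3]
grip_width: 0.0628
finger_force: 0.0
```

```bash
cat >> h.py <<'E'
def go(x,y,z,yaw,cur=None):
    "shift in cm along the tool axes (yaw kept), then turn about tool z, from the measured pose"
    s=bot.observe(); p=s["eef_pos"]; a=s["tcp_rot"][2]
    if cur: p,a=np.array(cur[:3]),cur[3]
    d=np.array([x,y,z])-p; r=np.radians(a)
    print("pose",np.round(p,4),round(a,2),"dp cm",round(100*(d[0]*np.cos(r)+d[1]*np.sin(r)),2),round(100*(d[0]*np.sin(r)-d[1]*np.cos(r)),2),round(-100*d[2],2),"turn z",round(-((yaw-a+180)%360-180),2),"F",s["contact_force"].round(2),"w",round(float(s["grip_width"]),4),"t",s["t"])
E
python3 - <<'E'
from h import *
cv2.imwrite("pics/a1.png",bot.capture("side")[260:480,200:560])
go(.3537,.327,.096,185)
E
```

```text
pose [0.3534 0.3273 0.1906] -175.01 dp cm -0.03 -0.03 9.46 turn z -0.01 F [-0.17 -0.96  0.48] w 0.0632 t 1.4
```

View pics/a1.png

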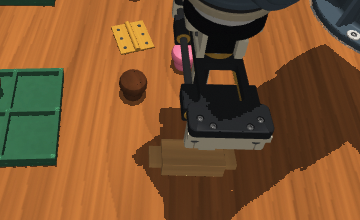

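The gripper stands over the rail, which is at about (192,157) in the crop and aligned with the fingers. I'll descend and grip.

Call:
{"fn": "drive_tool", "kwargs": {"dp": [[0,0,2],[0,0,2],[0,0,2],[0,0,1.5],[0,0,1]], "angular": [[0,0,0],[0,0,0],[0,0,0],[0,0,0],[0,0,0]]}}

```text
t: 1.82
eef_pos: [0.3531, 0.327, 0.1043]
tcp_rot: [-180.0, -0.1, -175.0]
contact_force: [-0.5, -0.1, -0.8]
grip_width: 0.063
finger_force: 0.0
```

Call:
{"fn": "drive_tool", "kwargs": {"dp": [[0,0,0.6],[0,0,0.36],[0,0,0]], "angular": [[0,0,0],[0,0,0],[0,0,0]]}}

```text
t: 2.07
eef_pos: [0.3535, 0.3273, 0.096]
tcp_rot: [-180.0, -0.0, -174.8]
contact_force: [0.1, -0.7, -0.1]
grip_width: 0.0634
finger_force: 0.0
```

Call:
{"fn": "drive_tool", "kwargs": {"dp": [[0,0,0],[0,0,0],[0,0,0],[0,0,0],[0,0,0]], "angular": [[0,0,0],[0,0,0],[0,0,0],[0,0,0],[0,0,0]], "grip": 1, "squeeze": 20}}

```text
t: 2.48
eef_pos: [0.3536, 0.3274, 0.0965]
tcp_rot: [180.0, 0.0, -174.8]
contact_force: [0.0, 0.1, 2.8]
grip_width: 0.0361
finger_force: 20.0
```

Call:
{"fn": "drive_tool", "kwargs": {"dp": [[0,0,0],[0,0,0]], "angular": [[0,0,0],[0,0,0]]}}

```text
t: 2.65
eef_pos: [0.3536, 0.3274, 0.0965]
tcp_rot: [180.0, 0.0, -174.8]
contact_force: [-1.7, -0.2, 5.8]
grip_width: 0.0361
finger_force: 20.0
```

Call:
{"fn": "drive_tool", "kwargs": {"dp": [[0,0,-1],[0,0,-2],[0,0,-2.5],[0,0,-2.5],[0,0,-2]], "angular": [[0,0,0],[0,0,0],[0,0,0],[0,0,0],[0,0,0]]}}

```text
t: 3.07
eef_pos: [0.3535, 0.3273, 0.1983]
tcp_rot: [180.0, 0.0, -174.8]
contact_force: [0.5, 0.9, -0.4]
grip_width: 0.0356
finger_force: 20.0
```

Call:
{"fn": "drive_tool", "kwargs": {"dp": [[-0.9,-3,0],[-0.9,-3,0],[-0.9,-3,0],[-0.9,-3,0],[-0.9,-3,0]], "angular": [[0,0,0],[0,0,0],[0,0,0],[0,0,0],[0,0,0]]}}

```text
t: 3.48
eef_pos: [0.4121, 0.1806, 0.1968]
tcp_rot: [180.0, 0.0, -174.8]
contact_force: [0.6, -0.0, -0.3]
grip_width: 0.0358
finger_force: 20.0
```

Call:
{"fn": "drive_tool", "kwargs": {"dp": [[-0.9,-3,0],[-0.9,-3,0],[-0.9,-3,0],[-0.9,-3,0],[-0.9,-3,0]], "angular": [[0,0,0],[0,0,0],[0,0,0],[0,0,0],[0,0,0]]}}

```text
t: 3.9
eef_pos: [0.4706, 0.0351, 0.1967]
tcp_rot: [-180.0, 0.0, -174.8]
contact_force: [-0.6, 0.4, -0.7]
grip_width: 0.0359
finger_force: 20.0
```

Call:
{"fn": "drive_tool", "kwargs": {"dp": [[-0.9,-3,0],[-0.9,-3,0],[-0.9,-3,0],[-0.9,-3,0],[-0.9,-3,0]], "angular": [[0,0,0],[0,0,0],[0,0,0],[0,0,0],[0,0,0]]}}

```text
t: 4.32
eef_pos: [0.529, -0.1102, 0.1967]
tcp_rot: [180.0, 0.0, -174.8]
contact_force: [-0.2, -0.4, 0.5]
grip_width: 0.036
finger_force: 20.0
```

Call:
{"fn": "drive_tool", "kwargs": {"dp": [[-0.9,-3,0],[-0.9,-3,0],[-0.9,-3,0],[-0.9,-3,0],[-0.9,-3,0]], "angular": [[0,0,0],[0,0,0],[0,0,0],[0,0,0],[0,0,0]]}}

```text
t: 4.73
eef_pos: [0.5874, -0.2554, 0.1967]
tcp_rot: [180.0, -0.0, -174.8]
contact_force: [1.0, -0.2, -0.0]
grip_width: 0.0361
finger_force: 20.0
```

Call:
{"fn": "drive_tool", "kwargs": {"dp": [[0,0,0],[0,0,0],[0,0,0],[0,0,0],[0,0,0]], "angular": [[0,0,6.2],[0,0,6.2],[0,0,6.2],[0,0,6.2],[0,0,6.2]]}}

```text
t: 5.15
eef_pos: [0.587, -0.2539, 0.1966]
tcp_rot: [-180.0, -0.0, 153.9]
contact_force: [0.5, 0.3, -0.2]
grip_width: 0.0355
finger_force: 20.0
```

Call:
{"fn": "drive_tool", "kwargs": {"dp": [[0,0,0],[0,0,0],[0,0,0],[0,0,0],[0,0,0]], "angular": [[0,0,6.2],[0,0,6.2],[0,0,6.2],[0,0,6.2],[0,0,6.2]]}}

```text
t: 5.57
eef_pos: [0.5871, -0.2538, 0.1967]
tcp_rot: [-180.0, -0.0, 122.9]
contact_force: [0.5, -0.4, 0.2]
grip_width: 0.0357
finger_force: 20.0
```

Call:
{"fn": "drive_tool", "kwargs": {"dp": [[0,0,0],[0,0,0],[0,0,0],[0,0,0],[0,0,0]], "angular": [[0,0,6.2],[0,0,6.2],[0,0,6.2],[0,0,6.2],[0,0,6.2]]}}

```text
t: 5.98
eef_pos: [0.587, -0.2538, 0.1966]
tcp_rot: [-180.0, -0.0, 91.9]
contact_force: [-0.3, -0.4, 0.6]
grip_width: 0.0355
finger_force: 20.0
```

Call:
{"fn": "drive_tool", "kwargs": {"dp": [[0,0,0],[0,0,0]], "angular": [[0,0,0],[0,0,0]]}}

```text
t: 6.15
eef_pos: [0.5871, -0.2538, 0.1965]
tcp_rot: [-180.0, 0.0, 92.4]
contact_force: [-0.3, -0.5, -0.1]
grip_width: 0.0362
finger_force: 20.0
```

Run:
```python
from h import *
cv2.imwrite("pics/a2.png",bot.capture("side")[80:300,140:500])
go(.585,-.2538,.105,91.9)
```

```text
pose [ 0.5872 -0.2539  0.1964] 92.43 dp cm 0.01 -0.21 9.14 turn z 0.53 F [ 0.35 -0.05 -0.82] w 0.0361 t 6.2
```

View pics/a2.png

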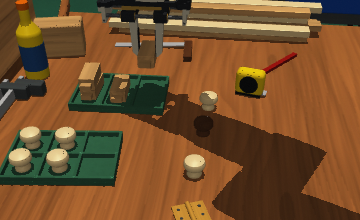

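The rail hangs level over the bay at about (147,55) in the crop. I'll lower it, slowing at the end.

Call:
{"fn": "drive_tool", "kwargs": {"dp": [[0,-0.2,1.5],[0,0,2],[0,0,2],[0,0,1.5],[0,0,0.8]], "angular": [[0,0,0.5],[0,0,0],[0,0,0],[0,0,0],[0,0,0]]}}

```text
t: 6.62
eef_pos: [0.5846, -0.2536, 0.1163]
tcp_rot: [-179.9, -0.1, 91.9]
contact_force: [0.1, -0.2, -0.8]
grip_width: 0.0356
finger_force: 20.0
```

Call:
{"fn": "drive_tool", "kwargs": {"dp": [[0,0,0.6],[0,0,0.4],[0,0,0.2],[0,0,0],[0,0,0]], "angular": [[0,0,0],[0,0,0],[0,0,0],[0,0,0],[0,0,0]]}}

```text
t: 7.03
eef_pos: [0.5855, -0.2541, 0.1068]
tcp_rot: [179.9, 0.0, 91.7]
contact_force: [0.5, 0.3, -0.9]
grip_width: 0.0358
finger_force: 20.0
```

Call:
{"fn": "drive_tool", "kwargs": {"dp": [[0,0,0.08],[0,0,0.06],[0,0,0],[0,0,0]], "angular": [[0,0,0],[0,0,0],[0,0,0],[0,0,0]]}}

```text
t: 7.37
eef_pos: [0.5855, -0.2541, 0.1055]
tcp_rot: [180.0, 0.0, 91.7]
contact_force: [-1.0, 0.2, 5.2]
grip_width: 0.0363
finger_force: 20.0
```

Run:
```python
from h import *
cv2.imwrite("pics/a3.png",cv2.resize(bot.capture("side")[120:220,180:340],None,fx=4,fy=4))
go(.585,-.2538,.105,91.9)
```

```text
pose [ 0.5855 -0.2541  0.1055] 91.72 dp cm 0.03 -0.05 0.05 turn z -0.18 F [-1.48  0.2   6.58] w 0.0359 t 7.4167
```

View pics/a3.png

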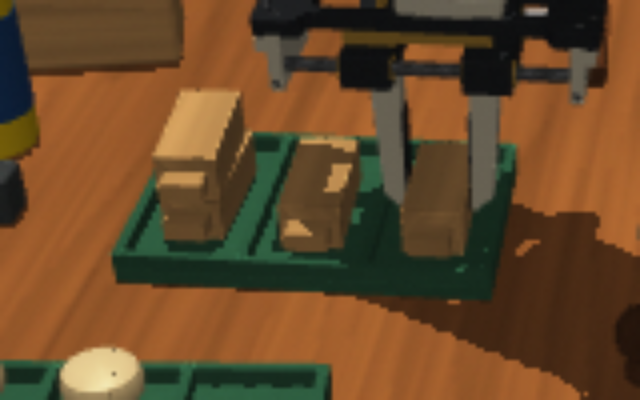

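Contact at floor height (about 6 N upward), with the rail seated in the bay at (437,200) in the crop. I'll release, lift and go to pale knob b.

Call:
{"fn": "drive_tool", "kwargs": {"dp": [[0,0,0],[0,0,0],[0,0,0],[0,0,0]], "angular": [[0,0,0],[0,0,0],[0,0,0],[0,0,0]], "grip": 0.4}}

```text
t: 7.75
eef_pos: [0.5852, -0.2539, 0.1046]
tcp_rot: [-180.0, -0.0, 91.7]
contact_force: [-0.0, -0.3, 0.6]
grip_width: 0.0545
finger_force: 0.0
```

Call:
{"fn": "drive_tool", "kwargs": {"dp": [[0,0,-0.5],[0,0,-1],[0,0,-2],[0,0,-3],[0,0,-3]], "angular": [[0,0,0],[0,0,0],[0,0,0],[0,0,0],[0,0,0]]}}

```text
t: 8.17
eef_pos: [0.585, -0.2538, 0.2012]
tcp_rot: [-180.0, -0.0, 91.7]
contact_force: [0.1, -0.1, -0.1]
grip_width: 0.0558
finger_force: 0.0
```

Call:
{"fn": "drive_tool", "kwargs": {"dp": [[0.6,-2.78,0],[0.6,-2.78,0],[0.6,-2.78,0],[0.6,-2.78,0],[0.6,-2.78,0]], "angular": [[0,0,0],[0,0,0],[0,0,0],[0,0,0],[0,0,0]], "grip": 0.2}}

```text
t: 8.58
eef_pos: [0.4442, -0.2278, 0.2007]
tcp_rot: [179.9, 0.0, 91.7]
contact_force: [-0.1, -0.5, 0.1]
grip_width: 0.0739
finger_force: 0.0
```

Call:
{"fn": "drive_tool", "kwargs": {"dp": [[0,0,0],[0,0,0],[0,0,0],[0,0,0],[0,0,0]], "angular": [[0,0,6.6],[0,0,6.6],[0,0,6.6],[0,0,6.6],[0,0,6.6]]}}

```text
t: 9.0
eef_pos: [0.4455, -0.2282, 0.2007]
tcp_rot: [179.9, 0.0, 58.4]
contact_force: [0.2, 0.0, -0.2]
grip_width: 0.0745
finger_force: 0.0
```

Call:
{"fn": "drive_tool", "kwargs": {"dp": [[0,0,0],[0,0,0],[0,0,0]], "angular": [[0,0,6.6],[0,0,0],[0,0,0]]}}

```text
t: 9.25
eef_pos: [0.4455, -0.2282, 0.2004]
tcp_rot: [179.9, -0.0, 52.3]
contact_force: [0.4, 0.7, 0.2]
grip_width: 0.0747
finger_force: 0.0
```

Run:
```python
from h import *
cv2.imwrite("pics/a4.png",cv2.resize(bot.capture("side")[110:260,180:420],None,fx=3,fy=3))
go(.4456,-.2285,.096,52)
```

```text
pose [ 0.4455 -0.2282  0.2002] 52.35 dp cm -0.02 0.03 10.42 turn z 0.35 F [-0.83  0.32 -0.87] w 0.0745 t 9.3
```

View pics/a4.png

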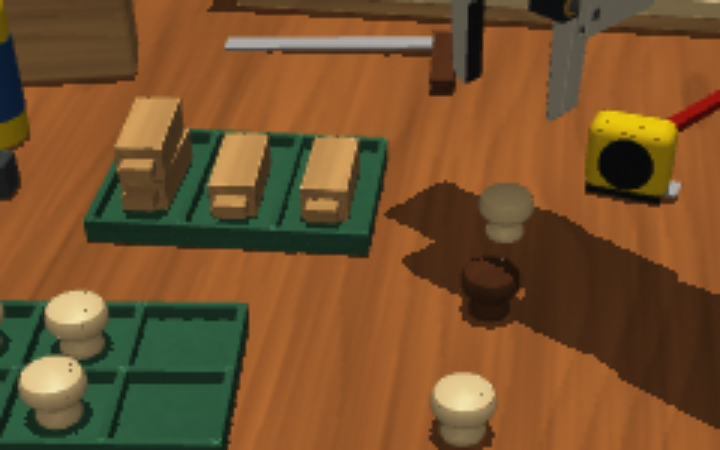

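The rail lies flat in the bay at (330,180) in the crop, and pale knob b at (505,210) sits below the open fingers. I'll descend and grip.

Call:
{"fn": "drive_tool", "kwargs": {"dp": [[0,0,2],[0,0,2.4],[0,0,2.4],[0,0,1.6],[0,0,1]], "angular": [[0,0,0],[0,0,0],[0,0,0],[0,0,0],[0,0,0]]}}

```text
t: 9.72
eef_pos: [0.445, -0.2278, 0.1043]
tcp_rot: [-179.9, 0.0, 52.3]
contact_force: [1.0, -0.9, 0.2]
grip_width: 0.0745
finger_force: 0.0
```

Call:
{"fn": "drive_tool", "kwargs": {"dp": [[0,0,0.6],[0,0,0.4],[0,0,0]], "angular": [[0,0,0],[0,0,0],[0,0,0]]}}

```text
t: 9.97
eef_pos: [0.4455, -0.2282, 0.0957]
tcp_rot: [180.0, 0.0, 52.2]
contact_force: [0.6, -0.0, -0.2]
grip_width: 0.0741
finger_force: 0.0
```

Call:
{"fn": "drive_tool", "kwargs": {"dp": [[0,0,0],[0,0,0],[0,0,0],[0,0,0],[0,0,0]], "angular": [[0,0,0],[0,0,0],[0,0,0],[0,0,0],[0,0,0]], "grip": 1, "squeeze": 15}}

```text
t: 10.38
eef_pos: [0.4455, -0.2282, 0.0961]
tcp_rot: [180.0, -0.0, 52.1]
contact_force: [0.3, -0.9, 0.6]
grip_width: 0.0459
finger_force: 0.0
```

Call:
{"fn": "drive_tool", "kwargs": {"dp": [[0,0,0]], "angular": [[0,0,0]]}}

```text
t: 10.47
eef_pos: [0.4455, -0.2282, 0.096]
tcp_rot: [180.0, -0.0, 52.1]
contact_force: [-0.4, 0.4, 2.7]
grip_width: 0.0417
finger_force: 15.0
```

Call:
{"fn": "drive_tool", "kwargs": {"dp": [[0,0,0],[0,0,-1],[0,0,-2.5],[0,0,-3],[0,0,-3]], "angular": [[0,0,0],[0,0,0],[0,0,0],[0,0,0],[0,0,0]]}}

```text
t: 10.88
eef_pos: [0.445, -0.2279, 0.1922]
tcp_rot: [-179.9, 0.0, 52.1]
contact_force: [0.3, -0.2, -0.0]
grip_width: 0.0416
finger_force: 15.0
```

Call:
{"fn": "drive_tool", "kwargs": {"dp": [[2.66,0.51,0],[2.66,0.51,0],[2.66,0.51,0],[2.66,0.51,0],[2.66,0.51,0]], "angular": [[0,0,0],[0,0,0],[0,0,0],[0,0,0],[0,0,0]]}}

```text
t: 11.3
eef_pos: [0.548, -0.1378, 0.1916]
tcp_rot: [180.0, -0.0, 52.1]
contact_force: [-0.1, -0.1, -0.4]
grip_width: 0.0416
finger_force: 15.0
```

Call:
{"fn": "drive_tool", "kwargs": {"dp": [[2.66,0.51,0],[2.66,0.51,0],[2.66,0.51,0],[2.66,0.51,0],[2.66,0.51,0]], "angular": [[0,0,0],[0,0,0],[0,0,0],[0,0,0],[0,0,0]]}}

```text
t: 11.72
eef_pos: [0.6498, -0.0484, 0.1914]
tcp_rot: [-180.0, 0.0, 52.1]
contact_force: [0.1, -0.5, -0.7]
grip_width: 0.0418
finger_force: 15.0
```

Call:
{"fn": "drive_tool", "kwargs": {"dp": [[0,0,0],[0,0,0]], "angular": [[0,0,0],[0,0,0]]}}

```text
t: 11.88
eef_pos: [0.6493, -0.0486, 0.1909]
tcp_rot: [-180.0, 0.0, 52.2]
contact_force: [-1.1, 0.5, -0.5]
grip_width: 0.0418
finger_force: 15.0
```

Run:
```python
from h import *
go(.6488,-.0484,.105,52)
```

```text
pose [ 0.6493 -0.0486  0.1909] 52.21 dp cm -0.01 -0.05 8.59 turn z 0.21 F [-1.08  0.5  -0.49] w 0.0418 t 11.8833
```

Call:
{"fn": "drive_tool", "kwargs": {"dp": [[0,0,1.5],[0,0,2],[0,0,2],[0,0,1.4],[0,0,0.8]], "angular": [[0,0,0],[0,0,0],[0,0,0],[0,0,0],[0,0,0]]}}

```text
t: 12.3
eef_pos: [0.6479, -0.0501, 0.1123]
tcp_rot: [-179.9, 0.1, 52.1]
contact_force: [0.0, 0.7, 0.1]
grip_width: 0.0417
finger_force: 15.0
```

Call:
{"fn": "drive_tool", "kwargs": {"dp": [[0,0,0.4],[0,0,0.3],[0,0,0.1],[0,0,0.1],[0,0,0]], "angular": [[0,0,0],[0,0,0],[0,0,0],[0,0,0],[0,0,0]]}}

```text
t: 12.72
eef_pos: [0.6493, -0.0495, 0.1053]
tcp_rot: [180.0, -0.0, 52.1]
contact_force: [0.0, -0.3, -0.1]
grip_width: 0.0415
finger_force: 15.0
```

Call:
{"fn": "drive_tool", "kwargs": {"dp": [[0,0,0],[0,0,0]], "angular": [[0,0,0],[0,0,0]]}}

```text
t: 12.88
eef_pos: [0.6492, -0.0495, 0.1052]
tcp_rot: [180.0, -0.0, 52.1]
contact_force: [-0.4, -0.7, -0.7]
grip_width: 0.0417
finger_force: 15.0
```

Call:
{"fn": "drive_tool", "kwargs": {"dp": [[0,0,0.06],[0,0,0],[0,0,0]], "angular": [[0,0,0],[0,0,0],[0,0,0]]}}

```text
t: 13.13
eef_pos: [0.6492, -0.0495, 0.105]
tcp_rot: [180.0, -0.0, 52.1]
contact_force: [-1.8, 0.8, 6.3]
grip_width: 0.0417
finger_force: 15.0
```

Run:
```python
from h import *
cv2.imwrite("pics/a5.png",cv2.resize(bot.capture("side")[150:300,100:340],None,fx=3,fy=3))
go(.6488,-.0484,.105,52)
```

```text
pose [ 0.6492 -0.0495  0.105 ] 52.12 dp cm 0.06 -0.1 -0.0 turn z 0.12 F [-1.81 -0.25  7.46] w 0.0414 t 13.1833
```

View pics/a5.png

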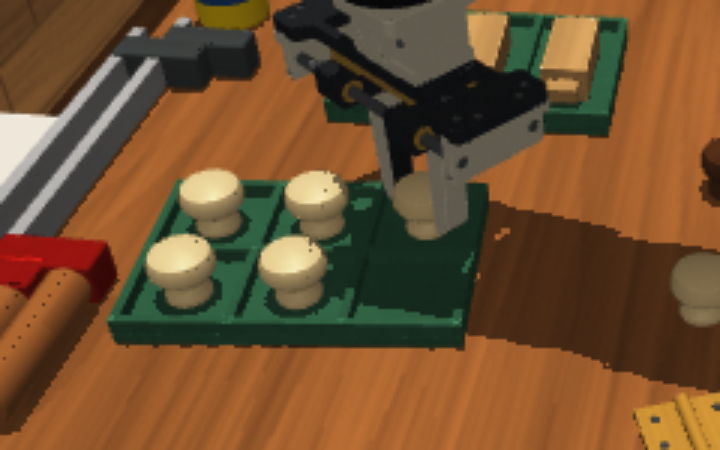

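It is seated on the floor of the right front pocket at (420,205) in the crop, with about 7 N upward. I'll release, lift and go to pale knob a.

Call:
{"fn": "drive_tool", "kwargs": {"dp": [[0,0,0],[0,0,0],[0,0,0],[0,0,0],[0,0,0]], "angular": [[0,0,0],[0,0,0],[0,0,0],[0,0,0],[0,0,0]], "grip": 0.25}}

```text
t: 13.6
eef_pos: [0.649, -0.0495, 0.104]
tcp_rot: [-180.0, 0.0, 52.1]
contact_force: [-0.1, 0.4, 0.2]
grip_width: 0.068
finger_force: 0.0
```

Call:
{"fn": "drive_tool", "kwargs": {"dp": [[0,0,-0.5],[0,0,-1],[0,0,-2],[0,0,-3],[0,0,-3]], "angular": [[0,0,0],[0,0,0],[0,0,0],[0,0,0],[0,0,0]]}}

```text
t: 14.02
eef_pos: [0.6487, -0.0495, 0.2007]
tcp_rot: [-180.0, 0.0, 52.1]
contact_force: [0.8, -0.1, -0.2]
grip_width: 0.0697
finger_force: 0.0
```

Call:
{"fn": "drive_tool", "kwargs": {"dp": [[-0.95,-2.29,0],[-0.95,-2.29,0],[-0.95,-2.29,0],[-0.95,-2.29,0],[-0.95,-2.29,0]], "angular": [[0,0,0],[0,0,0],[0,0,0],[0,0,0],[0,0,0]], "grip": 0.2}}

```text
t: 14.43
eef_pos: [0.5284, -0.0164, 0.2001]
tcp_rot: [179.9, -0.0, 52.1]
contact_force: [0.4, 0.3, 0.2]
grip_width: 0.0743
finger_force: 0.0
```

Call:
{"fn": "drive_tool", "kwargs": {"dp": [[-0.95,-2.29,0],[-0.95,-2.29,0],[-0.95,-2.29,0],[0,0,0],[0,0,0]], "angular": [[0,0,0],[0,0,0],[0,0,0],[0,0,0],[0,0,0]]}}

```text
t: 14.85
eef_pos: [0.4577, 0.0032, 0.2002]
tcp_rot: [179.9, -0.0, 52.1]
contact_force: [0.6, 0.7, 0.2]
grip_width: 0.0746
finger_force: 0.0
```

Run:
```python
from h import *
go(.458,.003,.096,52)
```

```text
pose [0.4577 0.0032 0.2002] 52.14 dp cm 0.01 0.04 10.42 turn z 0.14 F [0.63 0.68 0.19] w 0.0746 t 14.85
```

Call:
{"fn": "drive_tool", "kwargs": {"dp": [[0,0,2],[0,0,2.4],[0,0,2.4],[0,0,1.6],[0,0,1]], "angular": [[0,0,0],[0,0,0],[0,0,0],[0,0,0],[0,0,0]]}}

```text
t: 15.27
eef_pos: [0.4585, 0.0027, 0.1038]
tcp_rot: [-180.0, 0.0, 52.1]
contact_force: [-0.5, 0.1, -0.6]
grip_width: 0.0745
finger_force: 0.0
```

Call:
{"fn": "drive_tool", "kwargs": {"dp": [[0,0,0.6],[0,0,0.4],[0,0,0]], "angular": [[0,0,0],[0,0,0],[0,0,0]]}}

```text
t: 15.52
eef_pos: [0.4582, 0.0029, 0.0951]
tcp_rot: [180.0, -0.0, 52.1]
contact_force: [0.0, -0.5, -0.5]
grip_width: 0.0742
finger_force: 0.0
```

Call:
{"fn": "drive_tool", "kwargs": {"dp": [[0,0,0],[0,0,0],[0,0,0],[0,0,0],[0,0,0]], "angular": [[0,0,0],[0,0,0],[0,0,0],[0,0,0],[0,0,0]], "grip": 1}}

```text
t: 15.93
eef_pos: [0.4579, 0.003, 0.0954]
tcp_rot: [180.0, -0.0, 52.1]
contact_force: [0.2, -0.1, -0.1]
grip_width: 0.0455
finger_force: 0.0
```

Call:
{"fn": "drive_tool", "kwargs": {"dp": [[0,0,0],[0,0,0]], "angular": [[0,0,0],[0,0,0]]}}

```text
t: 16.1
eef_pos: [0.4579, 0.003, 0.0954]
tcp_rot: [180.0, -0.0, 52.1]
contact_force: [-0.9, -0.3, 3.7]
grip_width: 0.0416
finger_force: 15.0
```

Call:
{"fn": "drive_tool", "kwargs": {"dp": [[0,0,-1],[0,0,-2.5],[0,0,-3],[0,0,-3],[0,0,0]], "angular": [[0,0,0],[0,0,0],[0,0,0],[0,0,0],[0,0,0]]}}

```text
t: 16.52
eef_pos: [0.4595, 0.0029, 0.1952]
tcp_rot: [179.6, -0.2, 52.1]
contact_force: [0.9, -0.9, 1.1]
grip_width: 0.0417
finger_force: 15.0
```

Call:
{"fn": "drive_tool", "kwargs": {"dp": [[1.59,1.67,0],[1.59,1.67,0],[1.59,1.67,0],[1.59,1.67,0],[1.59,1.67,0]], "angular": [[0,0,0],[0,0,0],[0,0,0],[0,0,0],[0,0,0]]}}

```text
t: 16.93
eef_pos: [0.5733, 0.0146, 0.1901]
tcp_rot: [-180.0, 0.0, 52.1]
contact_force: [0.5, -0.2, -0.2]
grip_width: 0.0414
finger_force: 15.0
```

Call:
{"fn": "drive_tool", "kwargs": {"dp": [[1.59,1.67,0],[1.59,1.67,0],[1.59,1.67,0],[0,0,0],[0,0,0]], "angular": [[0,0,0],[0,0,0],[0,0,0],[0,0,0],[0,0,0]]}}

```text
t: 17.35
eef_pos: [0.6413, 0.0214, 0.1896]
tcp_rot: [-180.0, 0.0, 52.1]
contact_force: [-0.4, -0.1, -0.4]
grip_width: 0.0415
finger_force: 15.0
```

Run:
```python
from h import *
go(.6416,.0212,.105,52)
```

```text
pose [0.6413 0.0214 0.1896] 52.12 dp cm -0.0 0.04 8.46 turn z 0.12 F [-0.38 -0.11 -0.43] w 0.0415 t 17.35
```

Call:
{"fn": "drive_tool", "kwargs": {"dp": [[0,0,1.5],[0,0,2],[0,0,2],[0,0,1.4],[0,0,0.8]], "angular": [[0,0,0],[0,0,0],[0,0,0],[0,0,0],[0,0,0]]}}

```text
t: 17.77
eef_pos: [0.6399, 0.0213, 0.1114]
tcp_rot: [-179.9, 0.1, 52.1]
contact_force: [1.0, 1.2, -0.3]
grip_width: 0.0413
finger_force: 15.0
```

Call:
{"fn": "drive_tool", "kwargs": {"dp": [[0,0,0.4],[0,0,0.2],[0,0,0.15],[0,0,0],[0,0,0]], "angular": [[0,0,0],[0,0,0],[0,0,0],[0,0,0],[0,0,0]]}}

```text
t: 18.18
eef_pos: [0.6416, 0.0214, 0.1064]
tcp_rot: [179.9, -0.0, 52.1]
contact_force: [0.0, -0.6, -1.6]
grip_width: 0.0417
finger_force: 15.0
```

Call:
{"fn": "drive_tool", "kwargs": {"dp": [[0,0,0.08],[0,0,0.05],[0,0,0],[0,0,0]], "angular": [[0,0,0],[0,0,0],[0,0,0],[0,0,0]]}}

```text
t: 18.52
eef_pos: [0.6413, 0.0214, 0.1044]
tcp_rot: [180.0, -0.0, 52.1]
contact_force: [-0.1, 0.4, 0.3]
grip_width: 0.0413
finger_force: 15.0
```

Call:
{"fn": "drive_tool", "kwargs": {"dp": [[0,0,0.06],[0,0,0],[0,0,0]], "angular": [[0,0,0],[0,0,0],[0,0,0]]}}

```text
t: 18.77
eef_pos: [0.6414, 0.0214, 0.1044]
tcp_rot: [180.0, -0.0, 52.1]
contact_force: [-2.1, -0.9, 6.7]
grip_width: 0.0414
finger_force: 15.0
```

Call:
{"fn": "drive_tool", "kwargs": {"dp": [[0,0,0],[0,0,0],[0,0,0],[0,0,0],[0,0,0]], "angular": [[0,0,0],[0,0,0],[0,0,0],[0,0,0],[0,0,0]], "grip": 0.25}}

```text
t: 19.18
eef_pos: [0.6413, 0.0214, 0.1036]
tcp_rot: [-180.0, 0.0, 52.1]
contact_force: [0.3, -0.2, -0.7]
grip_width: 0.0683
finger_force: 0.0
```

Call:
{"fn": "drive_tool", "kwargs": {"dp": [[0,0,-0.5],[0,0,-1],[0,0,-2],[0,0,-3],[0,0,-3]], "angular": [[0,0,0],[0,0,0],[0,0,0],[0,0,0],[0,0,0]]}}

```text
t: 19.6
eef_pos: [0.641, 0.0214, 0.2003]
tcp_rot: [-180.0, 0.0, 52.1]
contact_force: [0.2, 1.1, 0.0]
grip_width: 0.0698
finger_force: 0.0
```

Call:
{"fn": "drive_tool", "kwargs": {"dp": [[-2.34,-0.6,0],[-2.34,-0.6,0],[-2.34,-0.6,0],[-2.34,-0.6,0],[-2.34,-0.6,0]], "angular": [[0,0,0],[0,0,0],[0,0,0],[0,0,0],[0,0,0]], "grip": 0.2}}

```text
t: 20.02
eef_pos: [0.545, -0.0531, 0.1998]
tcp_rot: [179.9, -0.0, 52.1]
contact_force: [-0.1, -0.4, -0.2]
grip_width: 0.0746
finger_force: 0.0
```

Call:
{"fn": "drive_tool", "kwargs": {"dp": [[-2.34,-0.6,0],[-2.34,-0.6,0],[-2.34,-0.6,0],[-2.34,-0.6,0],[-2.34,-0.6,0]], "angular": [[0,0,0],[0,0,0],[0,0,0],[0,0,0],[0,0,0]]}}

```text
t: 20.43
eef_pos: [0.4494, -0.1271, 0.1997]
tcp_rot: [179.9, -0.0, 52.1]
contact_force: [0.6, -0.3, 0.6]
grip_width: 0.0746
finger_force: 0.0
```

Call:
{"fn": "drive_tool", "kwargs": {"dp": [[0,0,0],[0,0,0]], "angular": [[0,0,0],[0,0,0]]}}

```text
t: 20.6
eef_pos: [0.4501, -0.127, 0.1997]
tcp_rot: [179.9, -0.0, 52.0]
contact_force: [-0.5, 0.2, 0.1]
grip_width: 0.0744
finger_force: 0.0
```

Run:
```python
from h import *
cv2.imwrite("pics/a6.png",cv2.resize(bot.capture("side")[120:280,120:420],(750,400)))
go(.45,-.1265,.096,52)
```

```text
pose [ 0.4507 -0.1266  0.1996] 52.07 dp cm -0.04 -0.07 10.36 turn z 0.07 F [-0.01  0.17 -0.34] w 0.0742 t 20.65
```

View pics/a6.png

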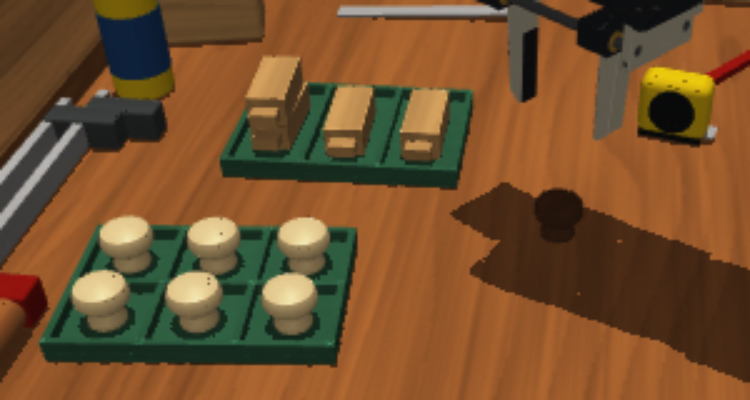

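Both pale knobs stand upright in their pockets at (303,245) and (290,305) in the crop, and dark knob b at (557,215) is under the fingers.

Call:
{"fn": "drive_tool", "kwargs": {"dp": [[0,0,2],[0,0,2.4],[0,0,2.4],[0,0,1.6],[0,0,1]], "angular": [[0,0,0],[0,0,0],[0,0,0],[0,0,0],[0,0,0]]}}

```text
t: 21.07
eef_pos: [0.4506, -0.1257, 0.1033]
tcp_rot: [-179.9, 0.0, 52.2]
contact_force: [0.4, -0.2, -0.3]
grip_width: 0.0742
finger_force: 0.0
```

Call:
{"fn": "drive_tool", "kwargs": {"dp": [[0,0,0.6],[0,0,0.3],[0,0,0]], "angular": [[0,0,0],[0,0,0],[0,0,0]]}}

```text
t: 21.32
eef_pos: [0.4506, -0.1264, 0.0958]
tcp_rot: [180.0, -0.0, 52.1]
contact_force: [-0.5, 0.3, -0.9]
grip_width: 0.0743
finger_force: 0.0
```

Call:
{"fn": "drive_tool", "kwargs": {"dp": [[0,0,0],[0,0,0],[0,0,0],[0,0,0],[0,0,0]], "angular": [[0,0,0],[0,0,0],[0,0,0],[0,0,0],[0,0,0]], "grip": 1}}

```text
t: 21.73
eef_pos: [0.4504, -0.1265, 0.0961]
tcp_rot: [180.0, -0.0, 52.1]
contact_force: [0.2, -0.4, -0.1]
grip_width: 0.0457
finger_force: 0.0
```

Call:
{"fn": "drive_tool", "kwargs": {"dp": [[0,0,0],[0,0,0]], "angular": [[0,0,0],[0,0,0]]}}

```text
t: 21.9
eef_pos: [0.4504, -0.1265, 0.0959]
tcp_rot: [180.0, -0.0, 52.1]
contact_force: [-0.4, 0.1, 3.9]
grip_width: 0.0419
finger_force: 15.0
```

Call:
{"fn": "drive_tool", "kwargs": {"dp": [[0,0,-1],[0,0,-2.5],[0,0,-3],[0,0,-3],[0,0,0]], "angular": [[0,0,0],[0,0,0],[0,0,0],[0,0,0],[0,0,0]]}}

```text
t: 22.32
eef_pos: [0.452, -0.1271, 0.1959]
tcp_rot: [179.6, -0.1, 52.1]
contact_force: [1.1, -0.9, 1.1]
grip_width: 0.0417
finger_force: 15.0
```

Call:
{"fn": "drive_tool", "kwargs": {"dp": [[2.52,-0.85,0],[2.52,-0.85,0],[2.52,-0.85,0],[2.52,-0.85,0],[2.52,-0.85,0]], "angular": [[0,0,0],[0,0,0],[0,0,0],[0,0,0],[0,0,0]]}}

```text
t: 22.73
eef_pos: [0.4942, 0.0003, 0.1909]
tcp_rot: [-180.0, 0.0, 52.1]
contact_force: [0.9, -0.4, -0.9]
grip_width: 0.0416
finger_force: 15.0
```

Call:
{"fn": "drive_tool", "kwargs": {"dp": [[2.52,-0.85,0],[2.52,-0.85,0],[2.52,-0.85,0],[2.52,-0.85,0],[2.52,-0.85,0]], "angular": [[0,0,0],[0,0,0],[0,0,0],[0,0,0],[0,0,0]]}}

```text
t: 23.15
eef_pos: [0.5379, 0.126, 0.1907]
tcp_rot: [-180.0, 0.0, 52.1]
contact_force: [-0.1, -1.1, -0.5]
grip_width: 0.0416
finger_force: 15.0
```

Call:
{"fn": "drive_tool", "kwargs": {"dp": [[2.52,-0.85,0],[2.52,-0.85,0],[2.52,-0.85,0],[2.52,-0.85,0],[2.52,-0.85,0]], "angular": [[0,0,0],[0,0,0],[0,0,0],[0,0,0],[0,0,0]]}}

```text
t: 23.57
eef_pos: [0.5818, 0.2514, 0.1907]
tcp_rot: [-180.0, 0.0, 52.1]
contact_force: [-1.1, 0.6, -0.3]
grip_width: 0.0414
finger_force: 15.0
```

Call:
{"fn": "drive_tool", "kwargs": {"dp": [[0,0,0],[0,0,0]], "angular": [[0,0,0],[0,0,0]]}}

```text
t: 23.73
eef_pos: [0.5814, 0.2509, 0.1903]
tcp_rot: [-180.0, 0.0, 52.2]
contact_force: [-1.4, -0.2, -0.7]
grip_width: 0.0415
finger_force: 15.0
```

Run:
```python
from h import *
go(.5811,.2494,.105,52)
```

```text
pose [0.5814 0.2509 0.1903] 52.21 dp cm -0.14 0.07 8.53 turn z 0.21 F [-1.42 -0.23 -0.73] w 0.0415 t 23.7333
```

Call:
{"fn": "drive_tool", "kwargs": {"dp": [[-0.1,0.1,1.5],[0,0,2],[0,0,2],[0,0,1.4],[0,0,0.8]], "angular": [[0,0,0],[0,0,0],[0,0,0],[0,0,0],[0,0,0]]}}

```text
t: 24.15
eef_pos: [0.5811, 0.2477, 0.112]
tcp_rot: [-179.9, 0.1, 52.1]
contact_force: [0.2, -0.1, -0.0]
grip_width: 0.0417
finger_force: 15.0
```

Call:
{"fn": "drive_tool", "kwargs": {"dp": [[0,0,0.4],[0,0,0.2],[0,0,0.15],[0,0,0],[0,0,0]], "angular": [[0,0,0],[0,0,0],[0,0,0],[0,0,0],[0,0,0]]}}

```text
t: 24.57
eef_pos: [0.5822, 0.2488, 0.1069]
tcp_rot: [180.0, -0.0, 52.1]
contact_force: [-0.5, 0.3, 0.2]
grip_width: 0.0414
finger_force: 15.0
```

Call:
{"fn": "drive_tool", "kwargs": {"dp": [[0,0,0.08],[0,0,0.05],[0,0,0],[0,0,0]], "angular": [[0,0,0],[0,0,0],[0,0,0],[0,0,0]]}}

```text
t: 24.9
eef_pos: [0.5819, 0.2488, 0.105]
tcp_rot: [180.0, -0.0, 52.1]
contact_force: [-0.6, 0.2, -0.3]
grip_width: 0.0416
finger_force: 15.0
```

Call:
{"fn": "drive_tool", "kwargs": {"dp": [[0,0,0.07],[0,0,0],[0,0,0]], "angular": [[0,0,0],[0,0,0],[0,0,0]]}}

```text
t: 25.15
eef_pos: [0.582, 0.2488, 0.105]
tcp_rot: [180.0, -0.0, 52.1]
contact_force: [-3.4, -1.2, 7.2]
grip_width: 0.0418
finger_force: 15.0
```

Call:
{"fn": "drive_tool", "kwargs": {"dp": [[0,0,0],[0,0,0],[0,0,0],[0,0,0],[0,0,0]], "angular": [[0,0,0],[0,0,0],[0,0,0],[0,0,0],[0,0,0]], "grip": 0.25}}

```text
t: 25.57
eef_pos: [0.5819, 0.2487, 0.1041]
tcp_rot: [-180.0, 0.0, 52.1]
contact_force: [0.1, 0.1, 0.2]
grip_width: 0.0683
finger_force: 0.0
```

Call:
{"fn": "drive_tool", "kwargs": {"dp": [[0,0,-0.5],[0,0,-1],[0,0,-2],[0,0,-3],[0,0,-3]], "angular": [[0,0,0],[0,0,0],[0,0,0],[0,0,0],[0,0,0]]}}

```text
t: 25.98
eef_pos: [0.5817, 0.2487, 0.2008]
tcp_rot: [-180.0, 0.0, 52.1]
contact_force: [0.0, -0.5, 0.9]
grip_width: 0.0696
finger_force: 0.0
```

Call:
{"fn": "drive_tool", "kwargs": {"dp": [[-1.76,-1.64,0],[-1.76,-1.64,0],[-1.76,-1.64,0],[-1.76,-1.64,0],[-1.76,-1.64,0]], "angular": [[0,0,0],[0,0,0],[0,0,0],[0,0,0],[0,0,0]], "grip": 0.2}}

```text
t: 26.4
eef_pos: [0.4621, 0.2294, 0.2002]
tcp_rot: [180.0, -0.1, 52.1]
contact_force: [0.0, 0.5, -0.7]
grip_width: 0.0743
finger_force: 0.0
```

Call:
{"fn": "drive_tool", "kwargs": {"dp": [[-1.76,-1.64,0],[0,0,0],[0,0,0]], "angular": [[0,0,0],[0,0,0],[0,0,0]]}}

```text
t: 26.65
eef_pos: [0.4393, 0.226, 0.2003]
tcp_rot: [180.0, -0.1, 52.1]
contact_force: [0.0, 0.7, -0.4]
grip_width: 0.0743
finger_force: 0.0
```

Run:
```python
from h import *
cv2.imwrite("pics/a7.png",cv2.resize(bot.capture("side")[240:460,80:440],(720,440)))
go(.4397,.226,.096,52)
```

```text
pose [0.4401 0.2261 0.2002] 52.12 dp cm -0.03 -0.03 10.42 turn z 0.12 F [ 0.58 -0.55 -0.94] w 0.0741 t 26.7
```

View pics/a7.png

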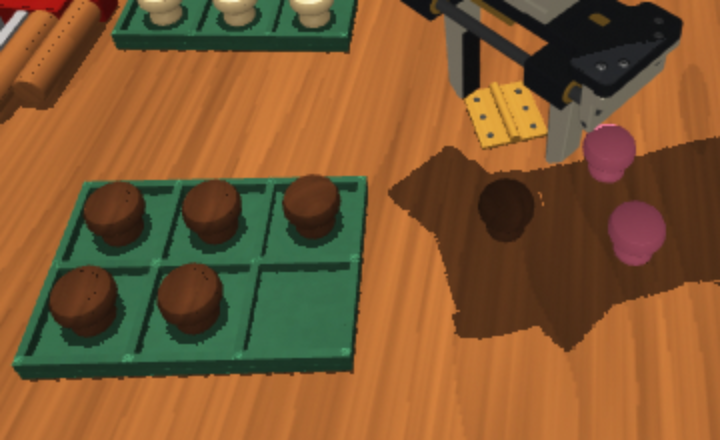

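Dark knob b stands in the right front pocket at (312,205) in the crop. Dark knob a at (506,208) is below the fingers, and the pink ones at (610,150) and (637,230) are clear of them.

Call:
{"fn": "drive_tool", "kwargs": {"dp": [[0,0,2],[0,0,2.4],[0,0,2.4],[0,0,1.6],[0,0,1]], "angular": [[0,0,0],[0,0,0],[0,0,0],[0,0,0],[0,0,0]]}}

```text
t: 27.12
eef_pos: [0.44, 0.2258, 0.1037]
tcp_rot: [-180.0, 0.1, 52.1]
contact_force: [0.3, 0.9, -1.2]
grip_width: 0.0745
finger_force: 0.0
```

Call:
{"fn": "drive_tool", "kwargs": {"dp": [[0,0,0.6],[0,0,0.35],[0,0,0]], "angular": [[0,0,0],[0,0,0],[0,0,0]]}}

```text
t: 27.37
eef_pos: [0.4399, 0.2259, 0.0957]
tcp_rot: [180.0, -0.0, 52.1]
contact_force: [-0.3, -0.3, 0.8]
grip_width: 0.0743
finger_force: 0.0
```

Call:
{"fn": "drive_tool", "kwargs": {"dp": [[0,0,0],[0,0,0],[0,0,0],[0,0,0],[0,0,0]], "angular": [[0,0,0],[0,0,0],[0,0,0],[0,0,0],[0,0,0]], "grip": 1}}

```text
t: 27.78
eef_pos: [0.4396, 0.2259, 0.0961]
tcp_rot: [180.0, -0.0, 52.1]
contact_force: [0.6, -0.8, -0.4]
grip_width: 0.0455
finger_force: 0.0
```

Call:
{"fn": "drive_tool", "kwargs": {"dp": [[0,0,0],[0,0,0]], "angular": [[0,0,0],[0,0,0]]}}

```text
t: 27.95
eef_pos: [0.4395, 0.2259, 0.096]
tcp_rot: [180.0, -0.0, 52.1]
contact_force: [0.1, 0.2, 3.5]
grip_width: 0.0416
finger_force: 15.0
```

Call:
{"fn": "drive_tool", "kwargs": {"dp": [[0,0,-1],[0,0,-2.5],[0,0,-3],[0,0,-3],[0,0,0]], "angular": [[0,0,0],[0,0,0],[0,0,0],[0,0,0],[0,0,0]]}}

```text
t: 28.37
eef_pos: [0.4412, 0.2266, 0.1961]
tcp_rot: [179.8, -0.4, 52.1]
contact_force: [0.6, 0.4, 1.1]
grip_width: 0.0412
finger_force: 15.0
```

Call:
{"fn": "drive_tool", "kwargs": {"dp": [[2.57,0.78,0],[2.57,0.78,0],[2.57,0.78,0],[2.57,0.78,0],[2.57,0.78,0]], "angular": [[0,0,0],[0,0,0],[0,0,0],[0,0,0],[0,0,0]]}}

```text
t: 28.78
eef_pos: [0.5498, 0.304, 0.1907]
tcp_rot: [-180.0, 0.0, 52.1]
contact_force: [0.7, 0.0, -0.8]
grip_width: 0.0418
finger_force: 15.0
```

Call:
{"fn": "drive_tool", "kwargs": {"dp": [[2.57,0.78,0],[0,0,0],[0,0,0]], "angular": [[0,0,0],[0,0,0],[0,0,0]]}}

```text
t: 29.03
eef_pos: [0.5711, 0.319, 0.1901]
tcp_rot: [-180.0, 0.0, 52.1]
contact_force: [-0.8, -0.7, -0.7]
grip_width: 0.0416
finger_force: 15.0
```

Run:
```python
from h import *
go(.5713,.3188,.105,52)
```

```text
pose [0.5711 0.319  0.1901] 52.13 dp cm -0.0 0.03 8.51 turn z 0.13 F [-0.81 -0.66 -0.75] w 0.0416 t 29.0333
```

Call:
{"fn": "drive_tool", "kwargs": {"dp": [[0,0,1.5],[0,0,2],[0,0,2],[0,0,1.4],[0,0,0.8]], "angular": [[0,0,0],[0,0,0],[0,0,0],[0,0,0],[0,0,0]]}}

```text
t: 29.45
eef_pos: [0.5699, 0.3181, 0.112]
tcp_rot: [-179.9, 0.1, 52.1]
contact_force: [-0.1, -0.3, -0.6]
grip_width: 0.0416
finger_force: 15.0
```

Call:
{"fn": "drive_tool", "kwargs": {"dp": [[0,0,0.4],[0,0,0.2],[0,0,0.15],[0,0,0],[0,0,0]], "angular": [[0,0,0],[0,0,0],[0,0,0],[0,0,0],[0,0,0]]}}

```text
t: 29.87
eef_pos: [0.5713, 0.3189, 0.107]
tcp_rot: [180.0, -0.1, 52.1]
contact_force: [-0.4, 0.3, -0.3]
grip_width: 0.0415
finger_force: 15.0
```

Call:
{"fn": "drive_tool", "kwargs": {"dp": [[0,0,0.08],[0,0,0.08],[0,0,0],[0,0,0]], "angular": [[0,0,0],[0,0,0],[0,0,0],[0,0,0]]}}

```text
t: 30.2
eef_pos: [0.5712, 0.3189, 0.105]
tcp_rot: [180.0, -0.0, 52.1]
contact_force: [-0.2, -0.4, 2.7]
grip_width: 0.0416
finger_force: 15.0
```

Call:
{"fn": "drive_tool", "kwargs": {"dp": [[0,0,0],[0,0,0],[0,0,0],[0,0,0],[0,0,0]], "angular": [[0,0,0],[0,0,0],[0,0,0],[0,0,0],[0,0,0]], "grip": 0.25}}

```text
t: 30.62
eef_pos: [0.571, 0.3188, 0.1045]
tcp_rot: [-180.0, 0.0, 52.1]
contact_force: [-0.9, -1.3, 0.0]
grip_width: 0.0681
finger_force: 0.0
```

Call:
{"fn": "drive_tool", "kwargs": {"dp": [[0,0,-0.5],[0,0,-1],[0,0,-2],[0,0,-3.5],[0,0,-3.5]], "angular": [[0,0,0],[0,0,0],[0,0,0],[0,0,0],[0,0,0]]}}

```text
t: 31.03
eef_pos: [0.5707, 0.3186, 0.211]
tcp_rot: [-180.0, 0.1, 52.1]
contact_force: [0.4, 0.4, -0.0]
grip_width: 0.0695
finger_force: 0.0
```

Call:
{"fn": "drive_tool", "kwargs": {"dp": [[-1.6,-2,-1],[-1.6,-2,-1],[-1.6,-2,-1],[-1.6,-2,-1],[-1.6,-2,-1]], "angular": [[0,0,0],[0,0,0],[0,0,0],[0,0,0],[0,0,0]]}}

```text
t: 31.45
eef_pos: [0.4418, 0.3169, 0.2611]
tcp_rot: [180.0, -0.1, 52.1]
contact_force: [0.1, -0.2, 0.4]
grip_width: 0.0701
finger_force: 0.0
```

Call:
{"fn": "drive_tool", "kwargs": {"dp": [[-1.6,-2,-1],[-1.6,-2,-1],[-1.6,-2,-1],[-1.6,-2,-1],[-1.6,-2,-1]], "angular": [[0,0,0],[0,0,0],[0,0,0],[0,0,0],[0,0,0]]}}

```text
t: 31.87
eef_pos: [0.3137, 0.3151, 0.311]
tcp_rot: [180.0, -0.1, 52.1]
contact_force: [0.8, -0.5, -0.1]
grip_width: 0.0697
finger_force: 0.0
```

Call:
{"fn": "drive_tool", "kwargs": {"dp": [[0,0,0],[0,0,0],[0,0,0]], "angular": [[0,0,0],[0,0,0],[0,0,0]]}}

```text
t: 32.12
eef_pos: [0.3154, 0.3154, 0.3102]
tcp_rot: [180.0, -0.1, 52.1]
contact_force: [0.1, -0.1, 0.0]
grip_width: 0.0699
finger_force: 0.0
```

Run:
```python
from h import *
cv2.imwrite("pics/t9.png",bot.capture("top")); cv2.imwrite("pics/s9.png",bot.capture("side"))
go(.3,.3,.3,52)
```

```text
pose [0.3156 0.3153 0.3095] 52.08 dp cm -2.16 -0.29 0.95 turn z 0.08 F [-0.27  0.36 -0.67] w 0.0695 t 32.2167
```

View pics/t9.png

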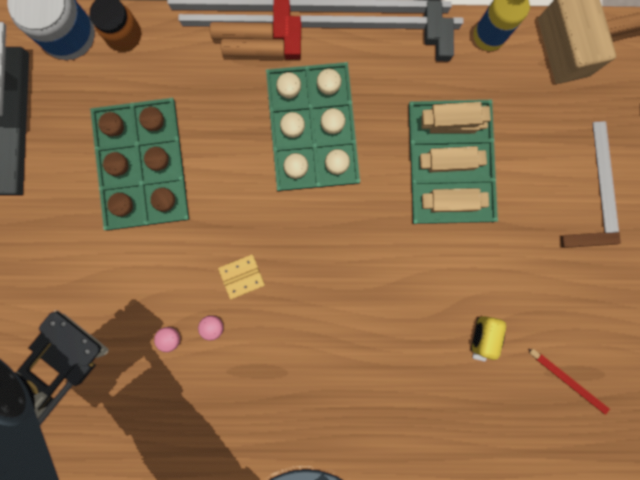

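View pics/s9.png

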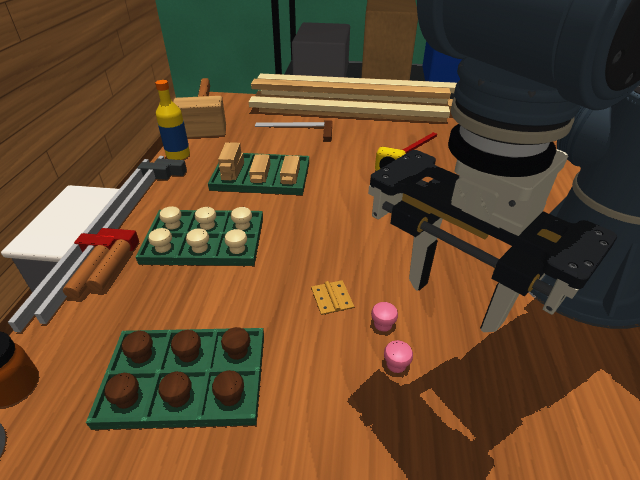

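Top view: the dark knobs are at (120,205) and (162,199), the pale knobs at (296,166) and (338,161), and the rail at (455,200). Each lines up with the stock rows at the pitch of about 41 px. The hinge at (241,277), the tape at (489,338) and the pink knobs haven't moved, so I'll hand the job in.

```bash
python3 -c "
from rig import bot
print(bot.finish_job())"
```

```text
the job is handed in; nothing more can be done
None
```

All five parts are in the empty front rows of their trays, and the last pictures show them lined up with the stock and the hinge, tape and pink knobs unmoved; the job was handed in at about 32 s, with no verdict returned.

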